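# Draw a specimen carton forward from a deep shelf with the carton hook

## Robot

A 6-joint arm with a two-finger parallel gripper is mounted at the origin on the work surface. World frame = base frame: x ahead of the robot, y to its left, z up, the work surface at z = 0. Lengths are in mm, angles in rad, forces in N, time in s.
With the tool pointing down it reaches from about 325 to 875 mm from the base axis. Payload 4.4 kg.
Tool frame: the origin (TCP) lies on the centre line of the jaws, within the pads' length; the fingertips stand ahead of it and the grasp point (between the pads) lies 6 mm ahead of it (ctrl.tcp_to_tips is the z of the fingertips in the tool frame, in mm); z points along the fingers, y is the line along which they close (so a half turn about z gives the same grasp; the last joint's range is limited). The gripper opens to 85 mm and grips with 20 to 120 N. Pads are 22 mm wide; open, the fingers measure 114 mm over their backs; the gripper's body (76 mm by 85 mm) begins 54 mm behind the grasp point. The pads swing forward as they close: fully open they stand 13 mm farther back than shut.
Start: joints at [1.02, 0.207, 1.542, -0, 1.393, -0.15], TCP at [224.349, 529.429, 256.282] pointing down, gripper open.
Joint ranges: [-2.73, 2.73], [-0.86, 2.22], [0.23, 2.46], [-1.11, 4.25], [0.08, 2.63], [-2.82, 2.82]. Speed limits (rad/s): [2.79, 2.79, 3.14, 3.14, 3.14, 3.14].

## Interface

Orientations are given as a 3x3 rotation matrix whose columns are the frame's x, y, z axes.
In Python, from plant import ctrl, sensors, optics gives the robot as it stands. Calls block until the motion is done:
- ctrl.move_ptp(position, orientation): joint-space move of the TCP to a pose.
- ctrl.move_l(position, rot=None, vel=150, threshold=None): straight line of the TCP; rot=None keeps the orientation; vel is the mean speed in mm/s. With threshold (N) it stops when the force on the tool has changed by that much, and returns True; else False.
- ctrl.set_joints(angles): joint-space move.
- ctrl.gripper_to(opening, force=None): finger opening in mm; force is the grip in N (None keeps the last); returns when the fingers have stopped.
- ctrl.hold(seconds).
- ctrl.solve_ik(position, orientation): joint angles nearest the present ones, or None.
- sensors.read_state(): the state.
- optics.grab_frame(name): name is "scene" or "top" or "wrist"; returns (picture, depth): 480x640x3 uint8, red, green, blue; 480x640 float32, mm along the optical axis (not along the pixel's ray), 0 where there is no reading.
- optics.camera_params(name): a dict with "mtx" (3x3 intrinsics, pixels), "R" (3x3) and "t" (3): a world point X has camera coordinates R X + t; the wrist camera has in their place "T_tool_cam" (4x4, takes a point from camera to tool coordinates, whose origin is the TCP and whose axes are the flange's). Camera axes: x right, y down, z forward; pixel columns grow to the right and rows downward; lengths in mm; the calibration is good to about 2 mm. A picture is of the moment at which its call begins: read the wrist's pose just before it. camera_params takes no time and is no camera call.
A pose or a line that the arm cannot do raises ctrl.MotionError and nothing moves.
- ctrl.finish_job(): hands the job in; it is judged then, once.
The state is a dict: "t": time; "q": joint angles; "qvel": joint speeds; "tau": joint torques, N m; "eef_pos": TCP position; "eef_rot": TCP orientation; "force": force on the tool from outside, world axes, zero at the start; "wrist_torque": the same for the moment, N m; "grip_width": finger opening in mm; "grasp_force": force on a finger pad.
Only numpy, scipy, OpenCV 4.12 (cv2) and the standard library are available. Lean on these libraries where they do the work, as an engineer would, in place of code of your own. Each camera call takes 0.05 s, during which the arm holds its last target. There are 200 camera calls.

## Task

Bring out the carton with the ammonite: first stand the jar in front of it aside, upright on the deck or table, then take the carton hook, reach under the wire shelf, hook its nose over the inside of the carton's front wall and pull the carton out, square to the rack, until the whole ammonite is clear of the wire shelf while the carton's front is still on the deck. Then lay the hook flat, nose down, in the wooden tray and let go. Don't touch that carton with the hand or the fossil with the hook, and leave everything else where it stands.

Things in the scene. Friction and masses are not known exactly. Their poses are not given: they have to be found in the camera images.
- rack: Fixed two-tier rack. Origin on the table below the middle of the wire shelf's front edge; x into the rack, y to its left, z up. Plywood deck: x -160 (front edge) to 225, y -220 to 220, top at z 30. Front and back open. Three like cartons stand side by side on the deck under the wire shelf, about 140 from centre to centre, in any order, no dividers between them.
- shelf_edge (a point): Middle of the underside of the wire shelf's front edge, 156 above the table, over the rack's origin; axes as the rack. The shelf of open steel wires reaches from here 225 back and 220 to each side, its top 18 above this point, on four posts 10 thick at its corners with caps 26 above this point.
- carton_lip (a point): Middle of the top edge of the front wall (the lip) of the ammonite's carton, half-way through its thickness; x to the carton's back, z up. Open, loose, grey board, 136 deep by 112 wide by 60 high, walls 5, about 0.35 kg empty, on the deck: the lip is 90 above the table. Right behind the front wall is a free gap 31 long (x), 102 wide, 55 deep; then foam with the ammonite, lower than the lip.
- ammonite_center (a point): Centre of the ammonite, a brown coiled round fossil 80 mm in diameter and 25 thick, lying flat and loose (about 0.25 kg) in the foam bed of its carton. It lies 78.5 behind the lip point, its top 20 below the lip; the front of the fossil is 36 behind the front wall's inner face. z up.
- hook_grip (a point): Where to grip the carton hook: on its wooden handle, half-way up, near the centre of mass. x along the tool to the nose, z up. 184 long, 0.2 kg; lies flat on handle and nose, nose down, as it is used. Handle 24 wide, 32 high, from 70 behind this point to 30 ahead of it; then a steel shank 8 thick, its underside 8 above this point, runs to the nose.
- hook_nose (a point): Middle of the lower edge of the hook's nose, 111.5 ahead of hook_grip and 16 below it. The nose is a flat steel blade 40 wide (y), 5 thick (x, half to each side of this point) and 32 high, whose top is level with the top of the shank, so it hangs 24 below the shank's underside.
- tray_in (a point): Middle of the floor of the fixed wooden tool tray, 6 above the table. x along its length, y across, z up. Inside 254 long by 100 wide, walls 6 thick, rim 22 above this point. The hook may lie in it either way round.
- carton_skull: Loose carton of the same size as the ammonite's, with an animal skull in it. Origin under its centre, x to its back.
- carton_eggs: Loose carton of the same size, with six eggs in it. Origin under its centre, x to its back.
- jar_mid (a point): Middle (half-way up, on the axis) of the jar to be set aside: glass with a black lid, 52 across, 88 high (the lid, its top 14, is 49 across), 0.25 kg, loose, standing on the deck in front of the ammonite's carton. The deck in front of the egg carton starts empty.
- jar_skull: Another jar of the same size, on the deck in front of the skull carton; stays there. Origin under its centre.
- card_box: Closed dark blue card box 96 by 76 and 40 high, on the table. Origin under its centre, long side along x.
- study_skin: Stuffed bird lying on a wooden board 130 (x) by 56, 44 high, on the table. Origin under the board's centre.
- specimen_case: Clear specimen case on a wooden base, 82 by 82 and 52 high, on the table. Origin under its centre.
Mind the look-alikes: they are no part of the job. What is shaped like the part that bears jar_mid but orange, red or yellow is not meant.

How it is judged (in metres and radians):
On the way, in this order (a step that is already met when the one before it is completed fails the run):
1. the jar stands upright and released, out of the carton's way ((y of jar_mid in the frame of carton_lip above 0.082 m or y of jar_mid in the frame of carton_lip below -0.082 m or x of jar_mid in the frame of rack below -0.186 m) and angle between jar_mid's own z axis and vertical below 0.1 rad and height (world z) of jar_mid below 0.085 m and linear speed of jar below 0.02 m/s and contact force between the fingers and jar below 0.1 N), for 0.2 s.
2. the nose of the hook is behind the front wall of the ammonite's carton, below its lip (x of hook_nose in the frame of carton_lip between 0.004 and 0.032 m and y of hook_nose in the frame of carton_lip between -0.045 and 0.045 m and z of hook_nose in the frame of carton_lip between -0.05 and -0.008 m), for 0.1 s.
3. the carton is drawn out, with the hook still over its front wall, until the ammonite is clear of the wire shelf (all of step 2 and x of ammonite_center in the frame of rack below -0.04 m and x of carton_lip in the frame of rack above -0.16 m), for 0.1 s.
At the end, for the whole second after the job is handed in: Carton level on the deck, square to the rack (0.15 rad), its lip behind the deck's front edge; ammonite flat in it, its centre 40 mm or more in front of the wire shelf; hook lying flat, nose down, on the tray's floor; jar upright on the deck or table; all at rest (angle between each of jar_mid, hook_grip's own z axis and vertical below 0.1 rad and height (world z) of jar_mid below 0.085 m and linear speed of each of jar, hook, carton below 0.02 m/s and x of ammonite_center in the frame of rack below -0.04 m and x of carton_lip in the frame of rack above -0.16 m and horizontal distance between ammonite_center and carton_lip between 0.065 and 0.092 m and angle between ammonite_center's own z axis and vertical below 0.15 rad and angle between the x axis of carton_lip and the x axis of rack, either way round below 0.15 rad and height (world z) of carton_lip between 0.082 and 0.098 m and angle between carton_lip's own z axis and vertical below 0.05 rad and x of hook_nose in the frame of tray_in between -0.127 and 0.127 m and y of hook_nose in the frame of tray_in between -0.05 and 0.05 m and x of hook_grip in the frame of tray_in between -0.127 and 0.127 m and y of hook_grip in the frame of tray_in between -0.05 and 0.05 m and z of hook_nose in the frame of tray_in below 0.006 m and z of hook_grip in the frame of tray_in below 0.022 m); the robot touches nothing.
It fails at once if the jar is tipped (angle between jar_mid's own z axis and vertical above 0.5 rad).
It fails at once if the hand or arm touches the ammonite's carton or the ammonite (contact force between any of the fingers, the arm and carton above 0.5 N or contact force between any of the fingers, the arm and ammonite above 0.5 N).
It fails at once if the hook hits the ammonite (over 1 N) (contact force between hook and ammonite above 1 N).
It fails at once if something else on the rack or table is shifted by more than 15 mm or tipped over (distance of any of carton_skull, carton_eggs, jar_skull, card_box, study_skin, specimen_case from where it was at the start of the episode above 0.015 m or angle between any of carton_skull, carton_eggs, jar_skull, card_box, study_skin, specimen_case's own z axis and vertical above 0.3 rad).
It also fails if it takes over 72 s, if anything falls off the work surface, if the arm or the gripper's body presses on something with over 40 N, if the wrist force passes 120 N, or if a joint passes its speed limit or range.

## Working session

There is one attempt and no reset: what is moved stays moved. The work goes in short steps, each a Python script; the robot and the scene stay as the last script left them, time stands still between calls to the robot, and variables do not carry over. Pictures are saved under pics/ and viewed, at most 10 in all, crops included, and the job is handed in when it is done.

```bash
mkdir -p pics; ls
python3 - <<'E'
from plant import ctrl,sensors,optics
import cv2,numpy as np
for n in ("scene","top"):
    p,d=optics.grab_frame(n); cv2.imwrite(f"pics/{n}0.png",p[:,:,::-1]); np.save(f"pics/{n}0.npy",d); c=optics.camera_params(n); print(n,c)
    np.savez(f"pics/{n}0.npz",p=p,d=d,**c)
print(optics.camera_params("wrist"),ctrl.tcp_to_tips, sensors.read_state())
E
```

```text
pics
scene {'mtx': array([[504.21527549,   0.        , 331.21967942],
       [  0.        , 504.21527549, 247.48266713],
       [  0.        ,   0.        ,   1.        ]]), 'R': array([[ 0.75311267,  0.65756887, -0.02060307],
       [ 0.45311952, -0.54115298, -0.70840395],
       [-0.4769738 ,  0.52417234, -0.70550645]]), 't': array([-362.77420497, -172.69473013, 1316.57937017])}
top {'mtx': array([[610.57359761,   0.        , 323.94345271],
       [  0.        , 610.57359761, 236.69377229],
       [  0.        ,   0.        ,   1.        ]]), 'R': array([[ 0.00690983, -0.99989683, -0.01259339],
       [-0.98766219, -0.0048539 , -0.15652426],
       [ 0.15644699,  0.01351957, -0.98759382]]), 't': array([ -11.03765227,  502.00727117, 1551.67102105])}
{'mtx': array([[379.9456677 ,   0.        , 310.68401986],
       [  0.        , 379.9456677 , 245.88147159],
       [  0.        ,   0.        ,   1.        ]]), 'T_tool_cam': array([[-3.98193774e-04, -9.57466202e-01, -2.88545167e-01,
         7.30633979e+01],
       [ 9.99999856e-01, -4.85318938e-04,  2.30406783e-04,
        -1.0233013
[... 274 characters left out ...]
,
        1.39350024e+00, -1.50485308e-01]), 'qvel': array([ 0.000143  , -0.0035264 , -0.00395215,  0.00035043,  0.0009931 ,
        0.00012459]), 'tau': array([ 2.32735028e-04, -3.84086823e+01, -2.92549753e+01, -1.86749226e-04,
        4.76584231e-03, -7.20081829e-06]), 'eef_pos': array([224.01155928, 528.87147195, 255.20462935]), 'eef_rot': array([[-9.20741187e-01,  3.90172306e-01, -1.11280001e-03],
       [ 3.90173763e-01,  9.20739467e-01, -1.80822826e-03],
       [ 3.19078297e-04, -2.09909560e-03, -9.99997746e-01]]), 'force': array([-0.70907674,  0.25939496,  0.46693975]), 'wrist_torque': array([-0.02628578, -0.01509472,  0.04713732]), 'grasp_force': 0.0, 'grip_width': 85.46414008384406}
```

View pics/scene0.png

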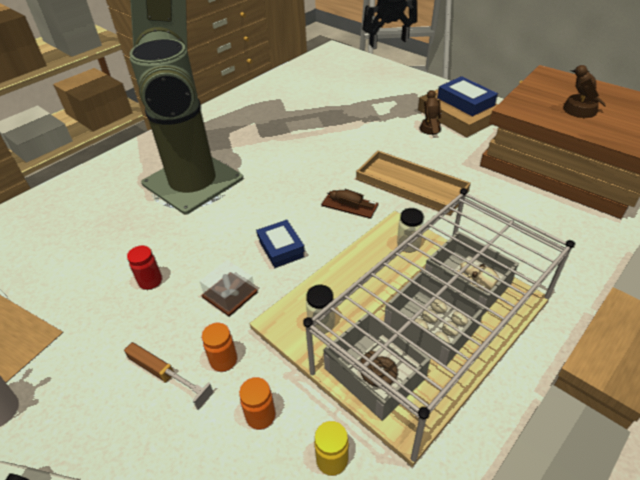

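View pics/top0.png

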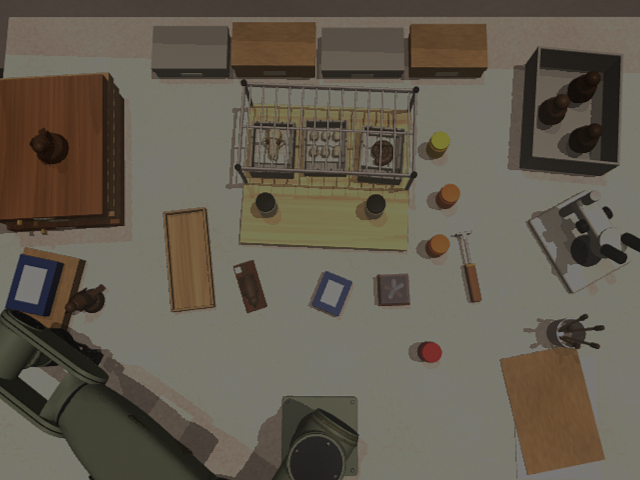

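The scene view shows the black-lidded jar at (319,300) in front of the ammonite's carton (380,370), with the hook at (170,370). In the top view the ammonite is at (382,152), the jar at (375,206), the hook from (463,237) to (474,298), and the tray at (190,260).

These could be mistaken for the jar I want (top pixels): the black-lidded skull jar (265,204), orange (438,245) and (448,196), yellow (438,145), red (430,352). I choose the black-lidded one at (375,206), next to the brown coil. I'll check it in a crop.

```bash
cat > h.py <<'E'
import numpy as np,cv2
def ray(c,uv,z):
    "world point on plane z through pixel"
    d=c['R'].T@np.linalg.inv(c['mtx'])@np.array([uv[0],uv[1],1.]); o=-c['R'].T@c['t']
    return o+d*(z-o[2])/d[2]
def cloud(c,d):
    v,u=np.mgrid[:480,:640]; k=c['mtx']
    P=np.stack([(u-k[0,2])/k[0,0]*d,(v-k[1,2])/k[1,1]*d,d],-1)
    W=(P-c['t'])@c['R']; W[d==0]=np.nan; return W
def proj(c,X):
    q=c['mtx']@(c['R']@np.asarray(X,float)+c['t']); return q[:2]/q[2]
def wristcam(c,s):
    T=np.eye(4);T[:3,:3]=s['eef_rot'];T[:3,3]=s['eef_pos']; M=np.linalg.inv(T@c['T_tool_cam'])
    return dict(mtx=c['mtx'],R=M[:3,:3],t=M[:3,3])
E
python3 - <<'E'
from h import *
c=dict(np.load('pics/top0.npz')); W=cloud(c,c['d']); p=c['p']
for n,uv,z in [('capBL',(243,84),180),('capBR',(416,90),180),('capFR',(412,181),180),('capFL',(238,180),180),('deckFL',(240,242),30),('deckFR',(408,250),30),('tray1',(164,212),28),('tray2',(206,208),28),('tray3',(214,307),28),('tray4',(171,311),28)]: print(n,ray(c,uv,z).round(1))
def blob(m,lo,box,hi=400,col=None):
    x0,y0,x1,y1=box; M=np.zeros((480,640),bool); M[y0:y1,x0:x1]=1
    M&=(W[...,2]>lo)&(W[...,2]<hi)
    q=W[M]; r=cv2.minAreaRect(q[:,:2].astype(np.float32)); print(m,len(q),np.median(q[:,2]).round(1),(q[:,:2].min(0)+q[:,:2].max(0))/2,r)
blob('jar',108,(355,190,395,222),130); blob('jarskull',108,(245,190,285,218),130)
blob('hook',8,(452,225,490,305)); blob('handle',22,(452,225,490,305)); blob('case',15,(370,265,415,310)); blob('card',20,(305,265,355,320))
blob('skin',8,(228,255,272,318)); blob('redjar',60,(410,335,450,370)); blob('or1',60,(420,230,452,262)); blob('or2',60,(430,180,465,212)); blob('tray',15,(155,200,222,320))
print('tablez',np.nanmedian(W[320:340,200:260,2]),'deckz',np.nanmedian(W[215:235,300:340,2]))
a=cv2.resize(p[120:305,350:500],None,fx=3.2,fy=3.2,interpolation=cv2.INTER_CUBIC); cv2.imwrite('pics/crop1.png',np.clip(a[:,:,::-1].astype(float)*1.3,0,255))
E
```

```text
capBL [861.5 193.  180. ]
capBR [ 846.6 -234.1  180. ]
capFR [ 616.4 -220.7  180. ]
capFL [617.3 198.3 180. ]
deckFL [488.4 212.1  30. ]
deckFR [ 469.5 -227.4   30. ]
tray1 [568.1 416.6  28. ]
tray2 [579.4 305.3  28. ]
tray3 [318.6 274.9  28. ]
tray4 [307.6 385.9  28. ]
jar 282 114.9 [ 576.39546505 -135.96044761] ((576.429443359375, -135.971435546875), (45.66242218017578, 48.21151351928711), 89.51570129394531)
jarskull 283 115.0 [579.71056075 141.04753142] ((579.229248046875, 140.74560546875), (48.33287048339844, 46.52346420288086), 42.79271697998047)
hook 578 29.0 [ 439.16986119 -389.65435227] ((440.67193603515625, -386.31787109375), (75.30268096923828, 204.18032836914062), 86.65975189208984)
handle 497 29.7 [ 429.44701598 -382.25829723] ((428.5466613769531, -382.811767578125), (183.5961456298828, 38.382774353027344), 7.3200507164001465)
case 895 50.2 [ 367.37403613 -186.96334565] ((367.3796081542969, -187.1077423095703), (78.21244049072266, 78.71798706054688), 2.0849897861480713)
card 1109 38.6 [356.39247422 -27.42750163] ((356.6051025390625, -27.637977600097656), (75.9922790527343
[... 231 characters left out ...]
((210.33506774902344, -272.6146240234375), (49.11976623535156, 49.42390441894531), 59.263057708740234)
or1 341 84.2 [ 479.43753741 -298.29909994] ((479.301025390625, -298.3752746582031), (48.98556900024414, 49.11912155151367), 7.717889308929443)
or2 337 83.8 [ 610.09635168 -329.07540298] ((609.524169921875, -329.0724182128906), (48.14818572998047, 48.9254264831543), 5.536407470703125)
tray 821 24.8 [445.73682575 349.65812208] ((445.58758544921875, 350.47509765625), (266.68365478515625, 114.7987060546875), 6.9967474937438965)
tablez -1.1126325992235588 deckz 28.144970057245565[ WARN:0@0.057] global loadsave.cpp:1063 imwrite_ Unsupported depth image for selected encoder is fallbacked to CV_8U.
```

View pics/crop1.png

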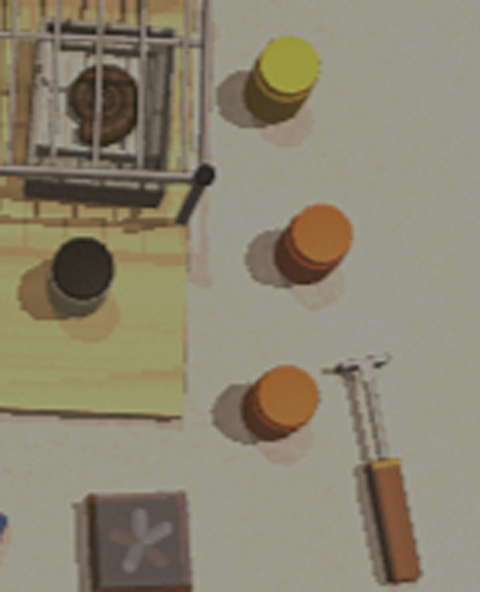

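The crop confirms it: the black-lidded jar at (83,275) stands in front of the carton with the coiled ammonite (105,103). Next, a look from close by with the wrist camera.

```bash
cat >> h.py <<'E'
def ori(psi=0,th=0):
    c,s=np.cos(th),np.sin(th)
    x=np.array([-c*np.cos(psi),-c*np.sin(psi),-s]); z=np.array([s*np.cos(psi),s*np.sin(psi),-c])
    return np.stack([x,np.cross(z,x),z],1)
def look(name):
    from plant import optics,sensors
    s=sensors.read_state(); p,d=optics.grab_frame('wrist'); c=wristcam(optics.camera_params('wrist'),s)
    cv2.imwrite(f'pics/{name}.png',p[:,:,::-1]); np.savez(f'pics/{name}.npz',p=p,d=d,**c); return c,p,d
E
python3 - <<'E'
from h import *
from plant import ctrl,sensors
ctrl.move_ptp([440,-130,330],ori(0,0.5)); print(sensors.read_state()['q'].round(2),sensors.read_state()['t'])
c,p,d=look('w1')
for P in ([430,-383,86],[380,-136,96],[540,-136,96],[420,350,40]):
    q=ctrl.solve_ik(P,ori(0.1 if P[1]>0 else 0,0)); print(P,None if q is None else np.round(q,2))
print(ctrl.solve_ik([576,-136,100],ori(0,.5)))
E
```

```text
[-0.67 -0.4   2.02  0.33  1.15 -2.33] 2.575
[430, -383, 86] [-0.88  0.4   1.67 -0.    1.06 -2.45]
[380, -136, 96] [-0.56  0.06  2.09 -0.    1.   -2.13]
[540, -136, 96] [-0.4   0.35  1.72 -0.    1.07 -1.97]
[420, 350, 40] [ 0.54  0.42  1.76 -0.    0.95 -1.13]
[-0.49172607  0.22451536  1.97780935  0.45832207  0.5370605  -2.41113127]
```

View pics/w1.png

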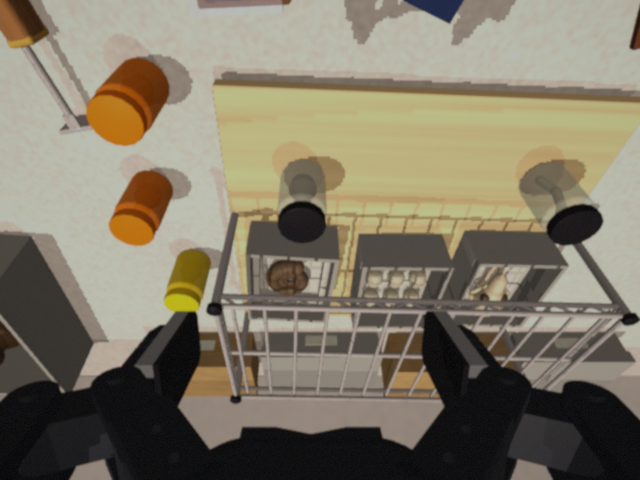

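The wrist view (inverted) shows the jar lid at (302,222), the ammonite carton's lip from about (248,259) to (338,262), the ammonite at (288,277), post caps at (214,309) and (630,319), and the deck's front edge from (216,84) to (640,98).

Run:
```python
from h import *
c=dict(np.load('pics/w1.npz')); t=dict(np.load('pics/top0.npz')); W=cloud(c,c['d'])
for n,uv,z in [('lipR',(249,259),90),('lipL',(338,262),90),('eggR',(357,268),90),('eggL',(449,268),90),('skR',(466,264),90),('skL',(565,266),90),('capFR',(214,309),182),('capFL',(630,319),182),('deckFR',(218,85),30),('deckF600',(600,97),30),('jarlid',(302,222),118)]: print(n,ray(c,uv,z).round(1))
b=c['p'].astype(int)
# front-face / lip profile per column: print z and x down columns
for u in (265,325):
    print(u,[(v,*W[v,u].round(0)[[0,2]]) for v in range(240,272,3)])
# deck mask front edge by depth height
g=W[...,2]
pts=[]
for u in range(230,636,10):
    col=g[60:130,u]; k=np.where(col>20)[0]
    if len(k): pts.append(W[60+k[0]+1,u])
pts=np.array(pts); l=np.polyfit(pts[:,1],pts[:,0],1); print('front edge x=a*y+b',l,pts[::8].round(0))
# shelf front bar: z 150-190
M=(g>150)&(g<172)&(W[...,0]>560)&(W[...,0]<640)&(abs(W[...,1])<170)
q=W[M]; print(len(q),np.polyfit(q[:,1],q[:,0],1),np.median(q[:,2]))
# jar lid
M=(g>110)&(g<124)&(W[...,0]>540)&(W[...,0]<612)&(W[...,1]<-90)&(W[...,1]>-175); q=W[M]; print('lid',len(q),(q.min(0)+q.max(0))/2)
# top view
Wt=cloud(t,t['d']); print('deck-right: ', [ (v,) for v in ()])
a=cv2.resize(c['p'][190:330,200:420],None,fx=3.6,fy=3.6,interpolation=cv2.INTER_CUBIC); cv2.imwrite('pics/crop2.png',a[:,:,::-1])
```

```text
lipR [ 653.4 -204.1   90. ]
lipL [658.7 -97.6  90. ]
eggR [669.6 -73.8  90. ]
eggL [669.6  38.9  90. ]
skR [662.3  57.6  90. ]
skL [665.9 179.2  90. ]
capFR [ 625.  -224.4  182. ]
capFL [642.2 189.9 182. ]
deckFR [ 471.2 -219.8   30. ]
deckF600 [482.9 154.6  30. ]
jarlid [ 569.1 -139.1  118. ]
265 [(240, np.float64(646.0), np.float64(65.0)), (243, np.float64(647.0), np.float64(69.0)), (246, np.float64(647.0), np.float64(75.0)), (249, np.float64(647.0), np.float64(80.0)), (252, np.float64(647.0), np.float64(84.0)), (255, np.float64(647.0), np.float64(90.0)), (258, np.float64(701.0), np.float64(44.0)), (261, np.float64(708.0), np.float64(44.0)), (264, np.float64(714.0), np.float64(44.0)), (267, np.float64(720.0), np.float64(44.0)), (270, np.float64(726.0), np.float64(44.0))]
325 [(240, np.float64(654.0), np.float64(57.0)), (243, np.float64(654.0), np.float64(62.0)), (246, np.float64(654.0), np.float64(68.0)), (249, np.float64(655.0), np.float64(72.0)), (252, np.float64(653.0), np.float64(78.0)), (255, np.float64(654.0), np.float64(83.0)), (258, np.float64(654.0), np.float64(88.0)), (261, np.float64(658.0), np.float64(89.0)), (264, np.float64(697.0), np.float64(59.0)), (267, np.float64(702.0), np.float64(59.0)), (270, np.float64(709.0), np.float64(59.0))]
front edge x=a*y+b [4.12449855e-02 4.80553365e+02] [[ 472. -209.   24.]
 [ 475. -131.   24.]
 [ 479.  -52.   22.]
 [ 482.   28.   24.]
 [ 485.  108.   25.]
 [ 489.  191.   24.]]
1095 [3.31815442e-02 6.41260767e+02] 161.41547524935896
lid 1466 [ 576.37965983 -139.86388714  114.05508022]
deck-right:  []
```

View pics/crop2.png

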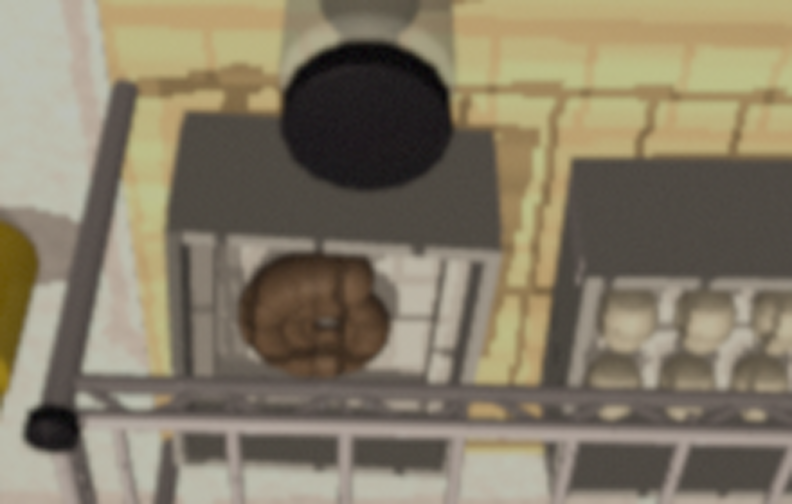

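Run:
```python
from h import *
from plant import ctrl,sensors
c=dict(np.load('pics/w1.npz')); W=cloud(c,c['d'])
M=(W[...,2]>48)&(W[...,2]<86)&(W[...,0]>638)&(W[...,0]<668)&(W[...,1]<-85)&(W[...,1]>-215); q=W[M]
l=np.polyfit(q[:,1],q[:,0],1); print('face',l,len(q),np.percentile(q[:,1],[0.5,50,99.5]))
R=ori(-.04,.5); z=R[:,2]
g=np.array([576,-138,90.]); tcp=g-6*z
ctrl.move_ptp(tcp-110*z,R); ctrl.move_l(tcp,vel=120); ctrl.gripper_to(30,40)
s=sensors.read_state(); print(s['grip_width'],s['grasp_force'],s['eef_pos'],s['force'])
ctrl.move_l(tcp+[0,0,35],vel=80)
T=tcp+[556-576,-8+138,0]
ctrl.move_l(T+[0,0,35],vel=120); print(ctrl.move_l(T+[0,0,1.5],vel=50,threshold=6)); 
s=sensors.read_state(); print(s['grip_width'],s['eef_pos'],s['force'])
```

```text
face [8.69302679e-02 6.63142127e+02] 1744 [-208.40776504 -158.95057653  -96.77016197]
50.86257175282083 42.145727109164 [ 573.74152612 -138.3178092    96.30107469] [-1.33288079 -0.41775077  4.69428994]
True
50.66988356309527 [552.18400102  -7.77657174  96.35520463] [-2.72983389 -0.85405113  5.43232845]
```

Run:
```python
from h import *
from plant import ctrl,sensors
ctrl.gripper_to(85); R=ori(-.04,.5); p=sensors.read_state()['eef_pos']
ctrl.move_l(p-110*R[:,2],vel=150)
ctrl.move_ptp([470,-150,290],ori(-.04,.5)); look('w2')
ctrl.move_ptp([400,-370,260],ori(.15,0)); look('w3'); print(sensors.read_state()['t'])
a=[cv2.resize(cv2.imread(f'pics/{n}.png'),(400,300)) for n in('w2','w3')]; cv2.imwrite('pics/w23.png',np.hstack(a))
c=dict(np.load('pics/w2.npz')); W=cloud(c,c['d'])
M=(W[...,2]>48)&(W[...,2]<86)&(W[...,0]>635)&(W[...,0]<668)&(W[...,1]<-85)&(W[...,1]>-215); q=W[M]
l=np.polyfit(q[:,1],q[:,0],1); print('face',l,len(q),np.percentile(q[:,1],[0.5,50,99.5]))
M=(W[...,2]>84)&(W[...,2]<96)&(W[...,0]>635)&(W[...,0]<662)&(W[...,1]<-85)&(W[...,1]>-225); q=W[M];print('lip',len(q),np.percentile(q[:,:2],[1,99],axis=0),np.polyfit(q[:,1],q[:,0],1))
c=dict(np.load('pics/w3.npz')); W=cloud(c,c['d'])
B=(W[...,0]>320)&(W[...,0]<540)&(W[...,1]<-345)&(W[...,1]>-450)
for lo,hi in((26,36),(16,36)):
    q=W[B&(W[...,2]>lo)&(W[...,2]<hi)]; print(lo,len(q),q.min(0),q.max(0),cv2.minAreaRect(q[:,:2].astype(np.float32)))
```

```text
10.375
face [8.80991037e-02 6.63327916e+02] 2554 [-208.36151264 -152.68371183  -96.69633544]
lip 735 [[ 644.73688427 -208.320102  ]
 [ 660.73817176  -98.31588301]] [7.09490262e-02 6.62261978e+02]
26 3665 [ 337.52661801 -416.61538578   26.04491223] [ 522.67110093 -357.32458959   33.5690812 ] ((428.95556640625, -389.904052734375), (184.0161590576172, 38.67576217651367), 8.621275901794434)
16 3849 [ 337.20522941 -416.61538578   16.01326415] [ 522.67110093 -356.46660703   33.5690812 ] ((429.82891845703125, -394.7605285644531), (184.3569793701172, 39.98250961303711), 11.921112060546875)
```

View pics/w23.png

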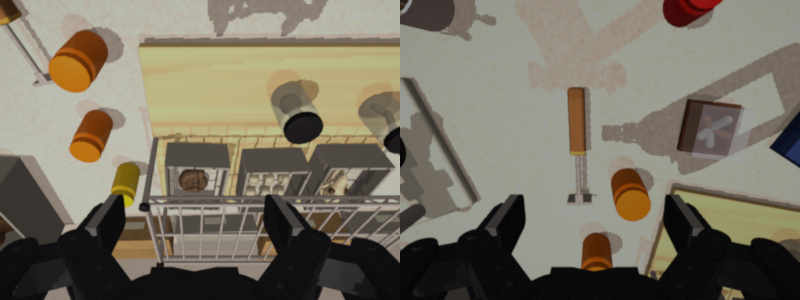

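The left image shows the jar standing upright in front of the egg carton (298,115). The right one shows the hook, with its handle at (577,120) and nose at (577,200).

Run:
```python
from h import *
from plant import ctrl,sensors
c=dict(np.load('pics/w3.npz')); W=cloud(c,c['d'])
B=(W[...,0]>320)&(W[...,0]<540)&(W[...,1]<-345)&(W[...,1]>-450)&(W[...,2]>24)&(W[...,2]<37)
q=W[B]; h=q[(q[:,0]<428)]; m=h[:,:2].mean(0); u=np.linalg.svd(h[:,:2]-m,full_matrices=0)[2][0]; u*=np.sign(u[0]); a=(q[:,:2]-m)@u; n=np.array([-u[1],u[0]]); b=(q[:,:2]-m)@n
print('axis',np.arctan2(u[1],u[0]),'along',np.percentile(a,[.3,99.7]),'across',np.percentile(b[a<30],[1,99]),'nose c',(b[a>120].min()+b[a>120].max())/2)
# refine with nose: total -70..114
psi=np.arctan2(u[1],u[0]); e=np.percentile(a,[.3,99.7]); g=m+u*((e[0]+70)+(e[1]-114))/2; g=g+n*(np.percentile(b[a<30],[1,99]).mean()); print('grip',g,e)
R=ori(psi,0); ctrl.gripper_to(60); ctrl.move_ptp([*g,120],R); ctrl.move_l([*g,32],vel=80,threshold=8)
ctrl.gripper_to(10,80); s=sensors.read_state(); print(s['eef_pos'],s['grip_width'],s['grasp_force'],s['force'])
np.savez('pics/hook.npz',g=g,psi=psi,tcp=s['eef_pos'])
if 18<s['grip_width']<30:
    ctrl.move_l([*g,210],vel=150)
    ctrl.move_ptp([500,-150,230],ori(-.041,0)); s=sensors.read_state(); look('w4'); print(s['grip_width'],s['t'],s['eef_pos'])
```

```text
axis 0.1676242387287426 along [-43.83923058 139.50590716] across [-12.06153083  11.42873635] nose c -1.3010901179095864
grip [ 407.06418106 -394.11534208] [-43.83923058 139.50590716]
[ 407.44797468 -394.61681708   32.76346647] 22.287431584567226 80.21256923675537 [-0.93748692  0.88999635  3.42938473]
22.85226884212861 15.4 [ 499.8062177  -150.68813246  229.62574768]
```

View pics/w4.png

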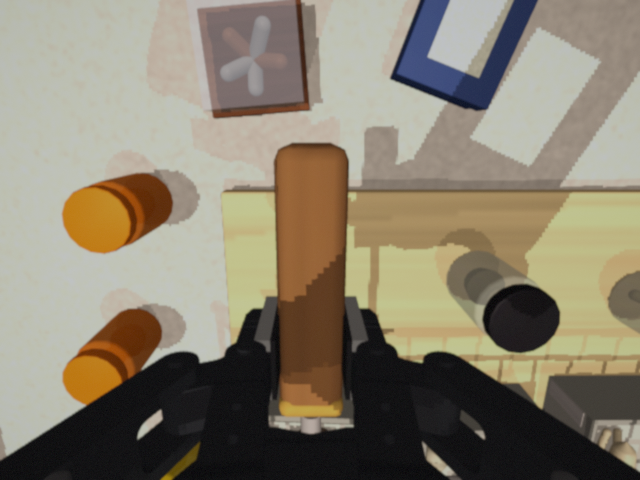

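The hook is held square, its handle along the centre line. Next I insert it above the lip, with the nose's lower edge at z 108, and check before lowering.

Run:
```python
from h import *
from plant import ctrl,sensors,optics
R=ori(-.041,0)
ctrl.move_l([450,-145,200],rot=R); ctrl.move_l([450,-145,141],vel=120)
print(ctrl.move_l([557,-149.4,141],vel=80,threshold=6)); s=sensors.read_state(); print(s['eef_pos'],s['force'],s['t'])
p,d=optics.grab_frame('scene'); c=optics.camera_params('scene'); np.savez('pics/s1.npz',p=p,d=d,**c)
nose=s['eef_pos']+[111.5*.9992,-111.5*.041,-32.8]; print('nose px',proj(c,nose),'top',proj(c,nose+[0,0,32]),'lip c',proj(c,[652.4,-152.7,90]))
cv2.imwrite('pics/s1c.png',cv2.resize(p[270:430,270:470],None,fx=3.7,fy=3.7,interpolation=cv2.INTER_CUBIC)[:,:,::-1])
```

```text
False
[ 556.53451368 -149.31323908  140.91656023] [-0.1367301   0.75328812 -2.47948737] 18.125
nose px [353.30948277 329.40507882] top [353.51263666 317.6996995 ] lip c [346.60092422 330.43857705]
```

View pics/s1c.png

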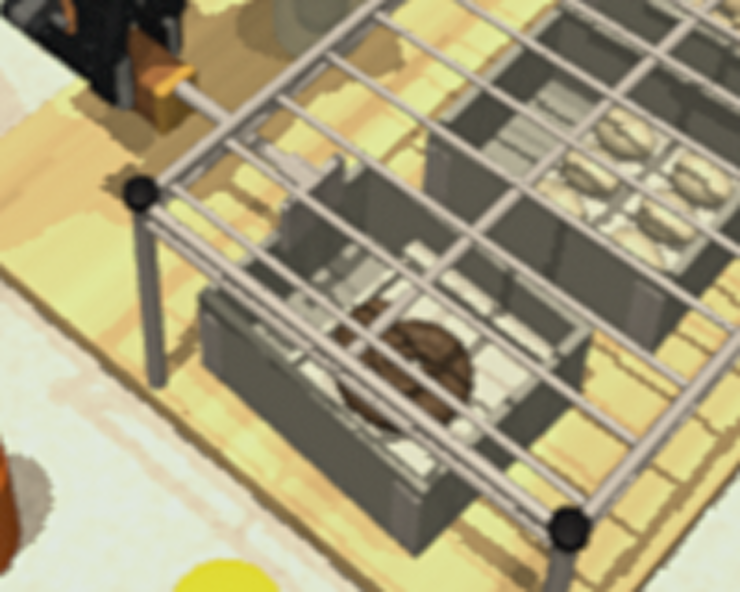

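The nose shows at crop (310,200), just inside the front wall (lip from (205,290) to (360,165)) and clear of the ammonite, where I predicted it. Now I lower it and pull.

Run:
```python
from h import *
from plant import ctrl,sensors,optics
R=ori(-.041,0); d=R[:,0]; p0=np.array([556.8,-149.4,141.])
hit=ctrl.move_l(p0-[0,0,38],vel=40,threshold=5); s=sensors.read_state(); print(hit,s['eef_pos'],s['force'])
if hit: raise SystemExit
ctrl.hold(.2)
p1=p0-[0,0,38]; ctrl.move_l(p1+30*d,vel=30); print(sensors.read_state()['force'])
ctrl.move_l(p1+165*d,vel=50); ctrl.hold(.3); s=sensors.read_state(); print(s['eef_pos'],s['force'],s['t'],s['grip_width'])
p,dd=optics.grab_frame('scene'); c=optics.camera_params('scene'); np.savez('pics/s2.npz',p=p,d=dd,**c)
cv2.imwrite('pics/s2c.png',cv2.resize(p[220:430,220:480],None,fx=2.8,fy=2.8,interpolation=cv2.INTER_CUBIC)[:,:,::-1])
```

```text
False [ 557.12721618 -149.52896653  103.36263578] [-0.0657156  -0.82352485 -2.07810113]
[ 0.85344642 -0.77399572 -2.29417662]
[ 392.03050587 -142.66743929  103.02196904] [ 4.2685537  -0.46923171 -1.8912147 ] 23.775 22.79727038049297
```

View pics/s2c.png

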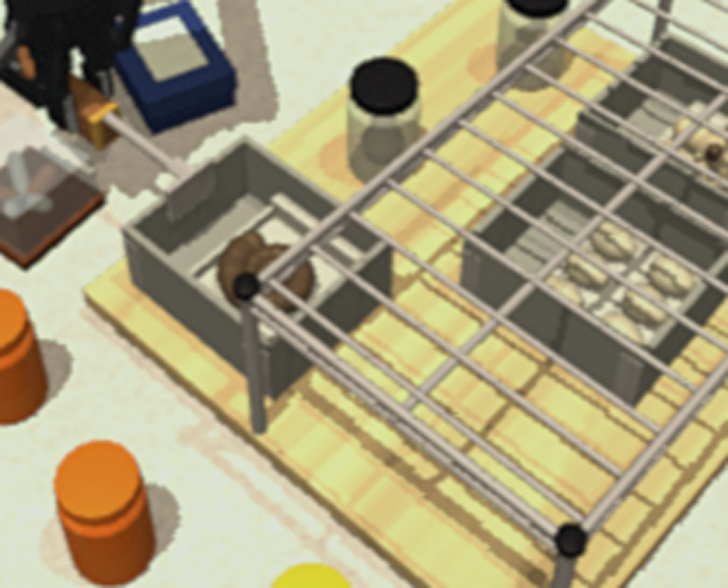

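The carton is out and square: the nose is behind the lip at crop (190,195) and the ammonite at (265,270) is in front of the shelf. Now I free the nose, lift, and go to the tray.

Run:
```python
from h import *
from plant import ctrl,sensors,optics
t=dict(np.load('pics/top0.npz'))
d=ori(-.041,0)[:,0]; p=sensors.read_state()['eef_pos']
ctrl.move_l(p-6*d,vel=30); p=p-6*d; ctrl.move_l(p+[0,0,60],vel=80); ctrl.move_l(p+[0,0,120],vel=150)
psi=.12; u=np.array([np.cos(psi),np.sin(psi)]); g=np.array([445.6,350.5])-22*u
R=ori(psi,0); ctrl.move_ptp([*g,200],R); ctrl.move_l([*g,60],vel=120)
print(ctrl.move_l([*g,38.5],vel=30,threshold=6)); print(sensors.read_state()['eef_pos'],sensors.read_state()['force'])
ctrl.gripper_to(48); ctrl.move_l([*g,200],vel=120); ctrl.move_ptp([330,300,300],R); print(sensors.read_state()['t'])
p,dd=optics.grab_frame('top'); c=optics.camera_params('top'); W=cloud(c,dd)
cv2.imwrite('pics/t2.png',np.clip(cv2.resize(p[70:330,140:480],(784,600))[:,:,::-1]*1.3,0,255).astype(np.uint8))
M=(W[...,2]>84)&(W[...,2]<100)&(W[...,0]>470)&(W[...,0]<630)&(W[...,1]<-80)&(W[...,1]>-220)
q=W[M]; print('carton rim',np.percentile(q,[1,99],axis=0),cv2.minAreaRect(q[:,:2].astype(np.float32)))
M=(W[...,2]>30)&(W[...,2]<45)&(W[...,0]>320)&(W[...,0]<580)&(W[...,1]>290)&(W[...,1]<410); q=W[M]; print('hook',len(q),q.min(0) if len(q) else 0,q.max(0) if len(q) else 0)
```

```text
True
[423.29430787 347.55593652  38.74826405] [ 0.11014091 -0.78421658  4.25860502]
31.9083
carton rim [[ 494.07053339 -201.99845907   84.13649853]
 [ 629.62397653  -89.54026711   96.6691884 ]] ((563.373046875, -145.91961669921875), (112.17855834960938, 137.290771484375), 87.5228500366211)
hook 439 [320.75913006 291.12593491  30.00295502] [578.76997062 409.32479107  44.54930045]
```

View pics/t2.png

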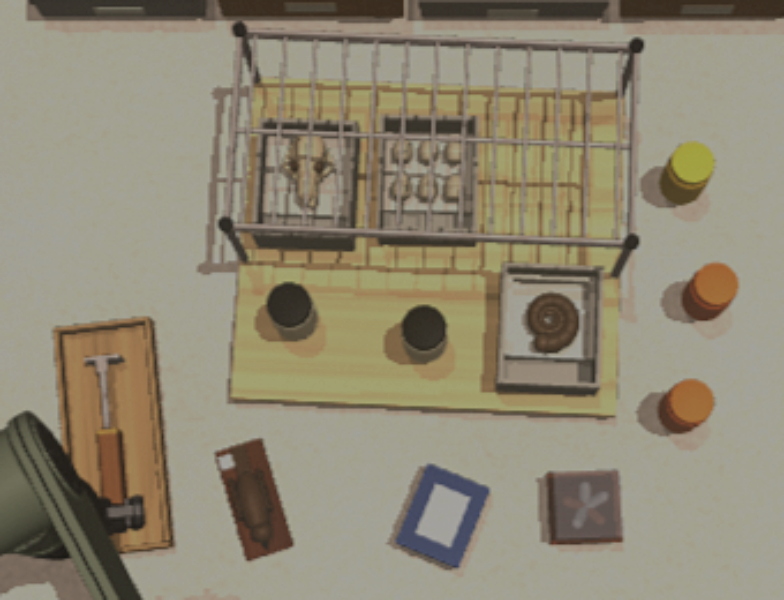

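The top view shows the hook flat in the tray (105,420), the carton square on the deck with its front behind the edge, the ammonite clear of the shelf (552,320), and both black-lidded jars upright. I'm handing it in.

```bash
python3 -c "
from plant import ctrl
ctrl.hold(.5); print(ctrl.finish_job())"
```

```text
the job is handed in; nothing more can be done
None
```

The job is handed in at about 32.5 s: the last top view shows the carton drawn out square with the ammonite clear of the shelf, the hook flat in the tray and the jar upright in front of the egg carton; no verdict was returned.

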